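Turn the cart wheel until its valve is at the top

ROBOT

A 7-joint arm with a two-finger parallel gripper is mounted at the origin on the work surface. World frame = base frame: x ahead of the robot, y to its left, z up, the work surface at z = 0. Lengths are in m, angles in rad, forces in N, time in s.
With the tool pointing down it reaches from about 0.35 to 0.9 m from the base axis. Payload 7.2 kg.
Tool frame: the origin (TCP) lies on the centre line of the jaws, within the pads' length; the fingertips stand 17 mm ahead of it and the grasp point (between the pads) lies 2 mm behind it (tip_extent is the distance from the TCP to the fingertips, in m); z points along the fingers, y is the direction in which the jaws open and shut (so a half turn about z gives the same grasp; the last joint's range is limited). The gripper opens to 88 mm and grips with 3 to 60 N. Pads are 20 mm wide; open, the fingers measure 115 mm over their backs; the gripper's body (75 mm by 178 mm) begins 61 mm behind the grasp point.
Start: joints at [1.057, 0.411, -0.013, 1.596, 0.006, 1.134, -0.082], TCP at [0.269, -0.564, 0.24] pointing down, gripper open.
Joint ranges: [-2.95, 2.95], [-0.29, 1.99], [-1.47, 1.44], [0.14, 2.54], [-1.03, 4.17], [0.13, 1.85], [-2.86, 2.86]. Speed limits (rad/s): [2.39, 2.39, 3.01, 3.01, 3.14, 3.14, 3.14].

INTERFACE

Orientations are given as a unit quaternion [w, x, y, z].
In Python, from bench import get_obs, camera, hand_in, tip_extent gives the robot as it stands. The module is installed in compiled form; this text tells all that it offers.
- The arm moves only by the shell command python3 -m handwheel 'ROWS' [FORCE]. ROWS is JSON, one flat list of numbers, 7 for each row, row after row: the closure in counts, from 0 (fully open) to 255 (shut), then the shift along the tool's x, y, z in m, then the turn, a rotation vector about the tool's x, y, z in rad. A call has 1 to 5 rows; each row shifts and turns the commanded pose from where the row before left it, along the tool's axes as they then stand; what a row does not reach is not made up. A row lasts 1/10 s, in which the tool goes at most 50 mm and 8.59 degrees, less where a joint would pass 70% of its speed; a pose out of reach is approached as far as the arm can. A call is refused whole if a number of a shift passes 0.05 or a number of a turn 0.15, either way. A call with a gripper value outside its range is refused whole. The fingers move at their own pace and stop on an object; FORCE is the grip in N (left out, the last holds). Time passes only in rows, so rows that do not move let the fingers close. It gives the time, the measured TCP pose, the force and the opening at its end, in the units of the state.
- get_obs(): the state, without advancing time (a new reading comes with each control period).
- camera(name): name is "scene" or "side" or "wrist"; returns a dict with "pixels" (420x560x3 uint8, red, green, blue), "z_map" (420x560 float32, m along the optical axis (not along the pixel's ray), 0 where there is no reading), "camera_matrix" (3x3 intrinsics, pixels), "k1" (the pictures are not rectified: a ray, as slopes to the right and down, at radius r is drawn at 1 + k1 r^2 times it, then the intrinsics apply), "extrinsics" (4x4, takes a point from world to camera coordinates); the wrist camera has in their place "tool_from_camera" (4x4, takes a point from camera to tool coordinates, whose origin is the TCP and whose axes are the flange's). Camera axes: x right, y up, looking along -z (the intrinsics and any distortion apply to the point x, -y, -z); pixel columns grow to the right and rows downward; lengths in m; the calibration is good to about 2 mm. A picture is of the moment at which its call begins: read the wrist's pose just before it.
- hand_in(): hands the job in, once; it reports no verdict.
The state is a dict: "time": time; "joints": joint angles; "qd": joint speeds; "effort": joint torques, N m; "eef_pos": TCP position; "tcp_rot": TCP orientation; "wrist_force": force on the tool from outside, world axes, zero at the start; "torque": the same for the moment, N m; "grip_width": finger opening in m.
Only numpy, scipy, OpenCV 4.12 (cv2) and the standard library are available. Lean on these libraries where they do the work, as an engineer would, in place of code of your own. Each camera call takes 0.05 s, during which the arm holds its last target.

TASK

The cart wheel on the leaning wheel stand is about to be pumped up: bring its valve stem to the very top, straight above the axle, by pushing its spokes round with a fingertip, hand over hand: at least two pushes, with the finger drawn right out of the wheel before the next one. Push slowly and gently, on the spokes only: do not grip a spoke, do not push the tyre or the valve stem, and leave the tools lying around where they are. Finish with the wheel at rest.

Things in the scene. Friction and masses are not known exactly. Their poses are not given: they have to be found in the camera images.
- axle: fixed steel axle of the stand; origin at the wheel's centre, 165 mm above the table. x axis: the wheel's axis, pointing to the back of the wheel, 35 degrees downward. y axis: level, to the left as one faces the wheel's front. z axis: in the wheel's plane, up the slope to the top of the wheel. Hub and axle nut (radius 25 mm) stand out 40 mm in front of the wheel's mid plane (x = -40)
- stand: fixed grey one-armed wheel stand; origin on the table below the wheel centre. Its x axis is level, from front to back. The wheel's front looks to the robot's right, give or take 30 degrees; it leans back 35 degrees, top to the left. Base plate 250 x 170 mm, 12 mm high. A 48 mm wide mast, its front 40 mm or more behind the mid plane, runs from the axle down the slope. The front is free
- wheel (a joint): angle of the wheel, rad: 0 or any whole turn when the valve stem is at the very top; grows clockwise as one faces its front: at angle a the stem, at radius r, is at y = -r sin a, z = r cos a in the axle's frame. Turns both ways without end. The hub drags with about 0.3 N m (about 5 N on a spoke 65 mm from the axle), and the wheel stays where it is left
- spokes: the five straight radial grey spokes of the wheel, in its mid plane, turning with it (origin on the axle); 16 mm wide, 18 mm thick along the axis (9 mm either side of the mid plane). They stand 36, 108, 180, 252 and 324 degrees round from the valve stem, which lies midway between two of them, and reach from the hub (radius 25 mm) to the rim (inner radius 95 mm); between them the wheel is open
- tyre: black rubber tyre, 300 mm outer diameter, 45 mm wide along the axis, round in section, from radius 104 to 150 mm; turns with the wheel (origin on the axle). Lowest point about 38 mm above the table, top about 292 mm
- valve: the valve stem as a whole, turning with the wheel (origin on the axle, z axis out through the stem): brass on a black rubber foot, 9 to 13 mm thick, in the mid plane, sticking inward from the rim from radius 95 mm to radius 61 mm
- valve_stem (a point): middle of the valve stem, 78 mm from the axle. (The wheel weighs about 0.7 kg: a finger that meets a spoke at 50 mm/s does so with some 15 to 25 N, faster ones with more)
- tyre_lever: loose black plastic tyre lever, 120 x 16 x 8 mm, lying in front of the stand, left; origin under its middle
- tyre_lever2: a second such tyre lever, lying in front of the stand, right
- gauge: loose pencil-shaped metal tyre gauge, 140 mm long, 18 mm high, lying behind the stand; origin under its middle
- patch_tin: loose flat metal tin, 88 x 58 x 22 mm, in front of the stand, beyond the tyre levers; origin under its middle
- mini_pump: loose hand pump, 230 mm long, 35 mm high, lying well to the left; origin under its middle
- g_clamp: loose steel G-clamp lying flat well to the right, 170 x 110 mm, 19 mm high; origin in its screw's line
- lube_bottle: loose white bottle, 38 mm diameter, 110 mm tall, standing to the right of the stand; origin under its middle

How it is judged:
By the outcome, as a careful person would: the job done as asked, in the order asked, and still so for the second after the job is handed in, with the robot touching nothing.
It also fails if it takes over 51 s, if anything falls off the work surface, if the arm or the gripper's body presses on something with over 40 N, if the wrist force passes 120 N, or if a joint passes its speed limit or range.

## Working session

There is one attempt and no reset: what is moved stays moved. The work goes in short steps, Python scripts to look and compute and a shell command to move; the robot and the scene stay as the last step left them, time stands still between calls to the robot, and variables do not carry over. Pictures are saved under pics/ and viewed, and the job is handed in when it is done.

```bash
mkdir -p pics; ls
cat > h.py <<'E'
import numpy as np, cv2
from bench import get_obs, camera
np.set_printoptions(precision=4,suppress=True)
from scipy.spatial.transform import Rotation as R
def rot(q): return R.from_quat([q[1],q[2],q[3],q[0]])
def save(name,fn):
    c=camera(name); cv2.imwrite('pics/'+fn,cv2.cvtColor(c['pixels'],cv2.COLOR_RGB2BGR)); 
    np.savez('pics/'+fn+'.npz',**{k:np.asarray(v) for k,v in c.items()})
    return c
def undist(c,u,v):
    K=np.asarray(c['camera_matrix']);k=float(c['k1'])
    xd=(np.asarray(u,float)-K[0,2])/K[0,0]; yd=(np.asarray(v,float)-K[1,2])/K[1,1]
    x,y=xd.copy(),yd.copy()
    for _ in range(30):
        f=1+k*(x*x+y*y); x=xd/f;y=yd/f
    return x,y
def pts(c,u,v,z=None):
    """pixels+depth -> world points (scene/side)"""
    u=np.asarray(u);v=np.asarray(v)
    x,y=undist(c,u,v)
    if z is None: z=c['z_map'][v.astype(int),u.astype(int)]
    P=np.stack([x*z,-y*z,-z],-1)
    T=np.linalg.inv(c['extrinsics']) 
    return P@T[:3,:3].T+T[:3,3]
def proj(c,P):
    T=c['extrinsics'];K=c['camera_matrix']
    p=np.atleast_2d(P)@T[:3,:3].T+T[:3,3]
    x=p[:,0]/-p[:,2];y=-p[:,1]/-p[:,2];f=1+float(c['k1'])*(x*x+y*y)
    return np.stack([K[0,0]*x*f+K[0,2],K[1,1]*y*f+K[1,2]],-1)
E
python3 - <<'E'
from h import *
for n in('scene','side','wrist'): 
    c=save(n,n+'0.png'); print(n,c.get('extrinsics'),c['k1'],c['camera_matrix'])
o=get_obs();print(o)
E
```

```text
pics
scene [[-0.8652  0.5013 -0.0129  0.49  ]
 [-0.416  -0.703   0.5768  0.1332]
 [ 0.2801  0.5044  0.8168 -1.2892]
 [ 0.      0.      0.      1.    ]] 0.02455768962566748 [[407.5287   0.     279.4901]
 [  0.     407.5287 208.685 ]
 [  0.       0.       1.    ]]
side [[-0.2333 -0.9724 -0.0038  0.1393]
 [ 0.7002 -0.1707  0.6932 -0.4886]
 [-0.6747  0.1591  0.7207 -0.7868]
 [ 0.      0.      0.      1.    ]] -0.13179272026707028 [[461.949    0.     277.578 ]
 [  0.     461.949  212.8442]
 [  0.       0.       1.    ]]
wrist None -0.054925641009935036 [[296.4284   0.     277.6946]
 [  0.     296.4284 214.6868]
 [  0.       0.       1.    ]]
{'time': 0.15, 'joints': array([ 1.0568,  0.4117, -0.0127,  1.5968,  0.0056,  1.1343, -0.0822]), 'qd': array([ 0.    , -0.0002, -0.0005, -0.0015,  0.    , -0.    , -0.0001]), 'effort': array([  0.0022, -58.8334,   0.6427, -29.129 ,  -0.0537,   0.0158,
         0.0001]), 'eef_pos': array([ 0.2693, -0.5636,  0.239 ]), 'tcp_rot': array([-0.0006,  0.9753,  0.2211, -0.0002]), 'wrist_force': array([-0.2427,  0.1727, -0.337 ]), 'torque': array([-0.0259,  0.0051, -0.0217]), 'grip_width': 0.08775179982531021}
```

View pics/scene0.png

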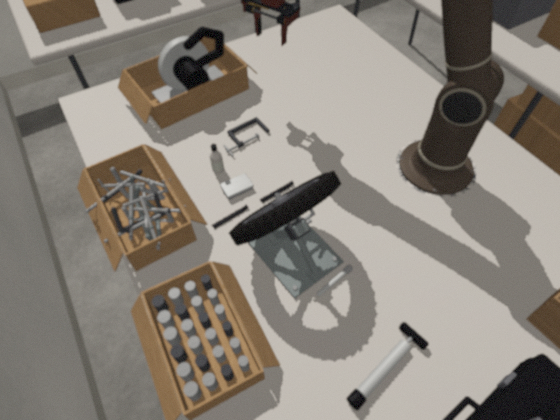

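View pics/side0.png

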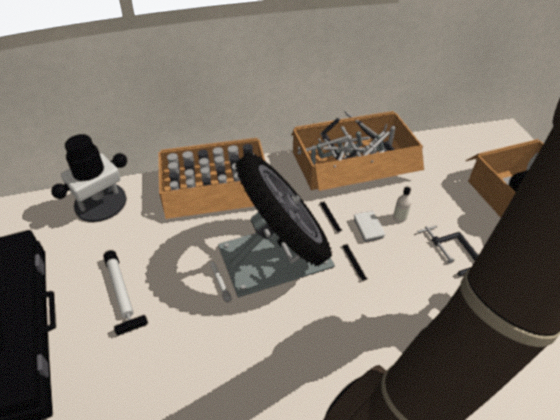

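View pics/wrist0.png

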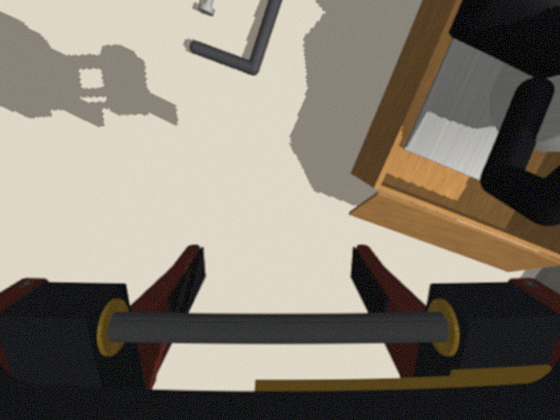

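```bash
cat > m1.py <<'E'
from h import *
from scipy.optimize import least_squares
def axes(psi):
    t=np.radians(35);c,s=np.cos(psi),np.sin(psi)
    x=np.array([c*np.cos(t),s*np.cos(t),-np.sin(t)]);z=np.array([c*np.sin(t),s*np.sin(t),np.cos(t)]);y=np.array([-s,c,0])
    return np.stack([x,y,z],1)
def L(fn):
    d=np.load('pics/'+fn+'.npz');return {k:d[k] for k in d}
if __name__=='__main__':
    allP=[]
    for fn,win in(('scene0.png',(215,350,160,255)),('side0.png',(225,345,140,275))):
        c=L(fn);im=c['pixels'].astype(int);u,v=np.meshgrid(np.arange(560),np.arange(420))
        m=(im.max(2)<50)&(u>win[0])&(u<win[1])&(v>win[2])&(v<win[3])&(c['z_map']>0)
        P=pts(c,u[m],v[m]);P=P[(P[:,2]>0.035)&(P[:,2]<.3)]
        print(fn,len(P),P.min(0),P.max(0),np.median(P,0)); allP.append(P)
    for name,P in(('scene',allP[0]),('side',allP[1]),('both',np.vstack(allP))):
        def f(p):
            q=(P-[p[0],p[1],.165])@axes(p[2]); r=np.hypot(q[:,1],q[:,2])
            return np.hypot(r-.127,q[:,0])-.0228
        m=np.median(P,0)
        best=min((least_squares(f,[m[0],m[1],ps],loss='soft_l1',f_scale=.003) for ps in np.radians([65,90,115])),key=lambda r:r.cost)
        print(name,best.x,np.degrees(best.x[2]),best.cost,np.median(abs(f(best.x))))
E
python3 m1.py
```

```text
scene0.png 2292 [ 0.4234 -0.0449  0.1158] [0.6964 0.095  0.299 ] [0.5857 0.0663 0.2706]
side0.png 3328 [ 0.3986 -0.2473  0.0395] [0.9064 0.0929 0.2984] [0.4615 0.0348 0.2448]
scene [ 0.548  -0.0042  1.6962] 97.1830908643659 0.02198554105171769 0.001093675914937614
side [ 0.5504 -0.0052  1.6991] 97.35307748448001 0.0807208367223101 0.0009549814227796053
both [ 0.5497 -0.0049  1.7015] 97.48882365604713 0.10345495056073967 0.0011136704932718441
```

```bash
cat > m2.py <<'E'
from m1 import *
C=np.array([.5494,-.0048,.165]);A=axes(1.700)
def rect(c,fn,plane=0.,S=2):
    n=250; g=(np.arange(n)-n/2)/n*.32
    yy,zz=np.meshgrid(-g,-g) # facing front: left = +y 
    P=C+plane*A[:,0]+yy.ravel()[:,None]*A[:,1]+zz.ravel()[:,None]*A[:,2]
    q=proj(c,P).reshape(n,n,2).astype(np.float32)
    im=cv2.remap(c['pixels'],q[...,0],q[...,1],cv2.INTER_LINEAR)
    im=np.clip(im.astype(float)*1.5,0,255).astype(np.uint8)
    im=cv2.resize(im,None,fx=S,fy=S)
    cv2.imwrite('pics/'+fn,cv2.cvtColor(im,cv2.COLOR_RGB2BGR))
if __name__=='__main__':
    rect(L('side0.png'),'rect0.png')
    s=cv2.imread('pics/side0.png')[140:280,220:350]
    cv2.imwrite('pics/crop0.png',cv2.resize(s,None,fx=4,fy=4,interpolation=cv2.INTER_CUBIC))
E
python3 m2.py
```

```text
(no output)
```

View pics/rect0.png

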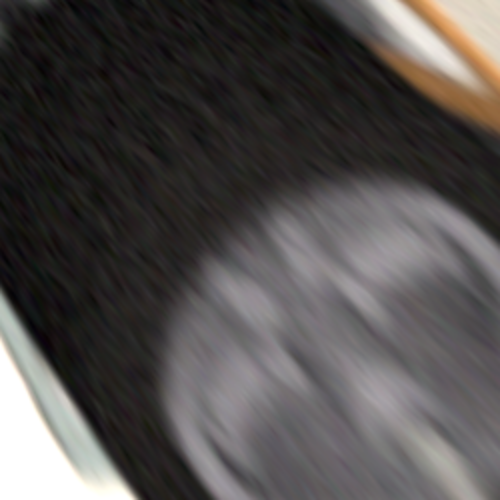

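View pics/crop0.png

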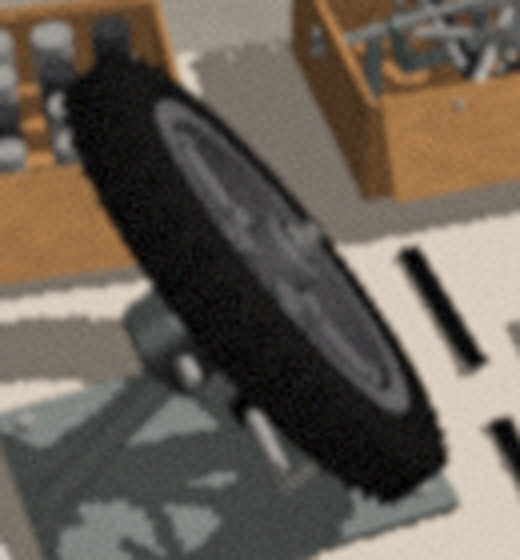

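```bash
cat > plan.py <<'E'
from m2 import *
from scipy.linalg import logm,expm
def now():
    o=get_obs();T=np.eye(4);T[:3,:3]=rot(o['tcp_rot']).as_matrix();T[:3,3]=o['eef_pos'];return T,o
def row(T0,T1,N):
    M=np.real(logm(np.linalg.inv(T0)@T1))/N; E=expm(M)
    r=R.from_matrix(E[:3,:3]).as_rotvec(); return np.r_[E[:3,3],r]
def target(pos_w,roll):
    # tool z = axle x ; tool x = cos(roll)*axle z + sin(roll)*axle y
    X=np.cos(roll)*A[:,2]+np.sin(roll)*A[:,1];Z=A[:,0];Y=np.cross(Z,X)
    T=np.eye(4);T[:3,:3]=np.stack([X,Y,Z],1);T[:3,3]=C+A@np.asarray(pos_w);return T
E
python3 - <<'E'
from plan import *
c=L('wrist0.png.npz'[:-4]);print(c['tool_from_camera'])
T,o=now();print(T)
for d in np.arange(0,360,30):
    G=target([-.18,0,0],np.radians(d)); print(d,G[:3,3],np.linalg.norm(R.from_matrix(T[:3,:3].T@G[:3,:3]).as_rotvec()))
E
```

```text
[[ 0.0006  0.9607  0.2775  0.0768]
 [ 1.     -0.0009  0.0011  0.0007]
 [ 0.0014  0.2775 -0.9607 -0.1448]
 [ 0.      0.      0.      1.    ]]
[[ 0.9022  0.4312 -0.0006  0.2693]
 [ 0.4312 -0.9022  0.0011 -0.5636]
 [-0.0001 -0.0012 -1.      0.239 ]
 [ 0.      0.      0.      1.    ]]
0 [ 0.5684 -0.151   0.2682] 1.5385839523198193
30 [ 0.5684 -0.151   0.2682] 1.9548641892493162
60 [ 0.5684 -0.151   0.2682] 2.4012011139439093
90 [ 0.5684 -0.151   0.2682] 2.8611008335000645
120 [ 0.5684 -0.151   0.2682] 2.9578323242060294
150 [ 0.5684 -0.151   0.2682] 2.4963877583571974
180 [ 0.5684 -0.151   0.2682] 2.0462156066298403
210 [ 0.5684 -0.151   0.2682] 1.6216276091793138
240 [ 0.5684 -0.151   0.2682] 1.2527620434702504
270 [ 0.5684 -0.151   0.2682] 1.005797364804017
300 [ 0.5684 -0.151   0.2682] 0.9792333751973292
330 [ 0.5684 -0.151   0.2682] 1.188047177799034
```

Run:
```python
from plan import *
T,o=now()
for d in (270,285,300): print(d,row(T,target([-.20,0,0.02],np.radians(d)),15))
```

```text
270 [ 0.0274 -0.0203  0.0062  0.0634  0.0101  0.0194]
285 [ 0.0294 -0.0168  0.0072  0.0613  0.0183  0.0034]
300 [ 0.0312 -0.0132  0.0082  0.0584  0.0261 -0.0127]
```

```bash
python3 -m handwheel '[255,0.0294,-0.0168,0,0.0613,0.0183,0.0034, 255,0.0294,-0.0168,0,0.0613,0.0183,0.0034, 255,0.0294,-0.0168,0.002,0.0613,0.0183,0.0034, 255,0.0294,-0.0168,0.0072,0.0613,0.0183,0.0034, 255,0.0294,-0.0168,0.0072,0.0613,0.0183,0.0034]' 20
python3 - <<'E'
from plan import *
T,o=now();print(o['joints'])
for d in (270,285,300): print(d,row(T,target([-.20,0,0.02],np.radians(d)),10))
E
```

```text
time: 0.65
eef_pos: [0.3671, -0.4223, 0.239]
tcp_rot: [-0.16, 0.964, 0.21, 0.011]
wrist_force: [0.0, -0.8, -0.5]
grip_width: 0.0515
[ 0.9306  0.4772 -0.0868  1.5381 -0.1353  1.4022 -0.2532]
270 [ 0.0272 -0.0191  0.0083  0.0632  0.0101  0.0286]
285 [ 0.029  -0.0158  0.0089  0.0611  0.0182  0.0033]
300 [ 0.0306 -0.0123  0.0096  0.0583  0.026  -0.022 ]
```

```bash
python3 -m handwheel '[255,0.029,-0.0158,0.0089,0.0611,0.0182,0.0033, 255,0.029,-0.0158,0.0089,0.0611,0.0182,0.0033, 255,0.029,-0.0158,0.0089,0.0611,0.0182,0.0033, 255,0.029,-0.0158,0.0089,0.0611,0.0182,0.0033, 255,0.029,-0.0158,0.0089,0.0611,0.0182,0.0033]' 20
python3 - <<'E'
from plan import *
T,o=now();print(o['joints'])
for d in (270,285,300,330): print(d,row(T,target([-.20,0,0.02],np.radians(d)),5))
E
```

```text
time: 1.15
eef_pos: [0.466, -0.2836, 0.2488]
tcp_rot: [-0.315, 0.929, 0.194, 0.021]
wrist_force: [-0.8, -0.3, 0.6]
grip_width: 0.011
[ 0.8194  0.5836 -0.1726  1.4652 -0.3396  1.579  -0.4269]
270 [ 0.0274 -0.0187  0.0086  0.0631  0.0101  0.0552]
285 [ 0.0291 -0.0157  0.0089  0.061   0.0182  0.0033]
300 [ 0.0306 -0.0127  0.0092  0.0583  0.0261 -0.0486]
330 [ 0.0331 -0.0062  0.0098  0.0506  0.0412 -0.1524]
```

```bash
python3 -m handwheel '[255,0.029,-0.0157,0.0089,0.061,0.0182,0.0033, 255,0.029,-0.0157,0.0089,0.061,0.0182,0.0033, 255,0.029,-0.0157,0.0089,0.061,0.0182,0.0033, 255,0.029,-0.0157,0.0089,0.061,0.0182,0.0033, 255,0.029,-0.0157,0.0089,0.061,0.0182,0.0033]' 20
python3 - <<'E'
from plan import *
T,o=now();print(o['joints'])
for d in (285,): print(d,row(T,target([-.20,0,0.02],np.radians(d)),1))
save('wrist','w1.png');save('side','s1.png')
print(o['eef_pos'],o['tcp_rot'],np.load('pics/w1.png.npz').files)
np.savez('pics/w1pose.npz',T=T)
E
```

```text
time: 1.65
eef_pos: [0.5688, -0.1562, 0.2958]
tcp_rot: [-0.461, 0.87, 0.172, 0.031]
wrist_force: [0.2, -0.7, -0.4]
grip_width: 0.0003
[ 0.713   0.7051 -0.2644  1.3353 -0.5902  1.715  -0.6238]
285 [ 0.0004 -0.0003  0.      0.0002  0.0001 -0.0001]
[ 0.5688 -0.1562  0.2958] [-0.4606  0.8702  0.1723  0.0305] ['pixels', 'z_map', 'camera_matrix', 'k1', 'tool_from_camera']
```

View pics/w1.png

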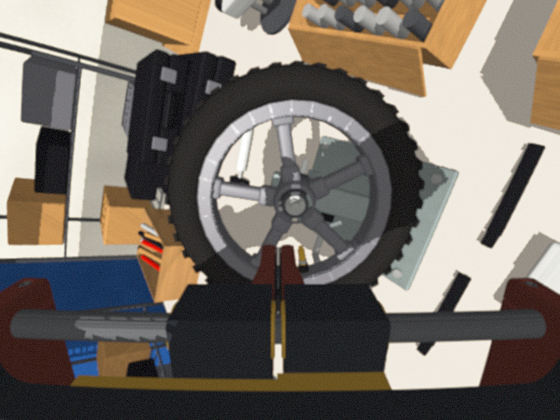

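View pics/s1.png

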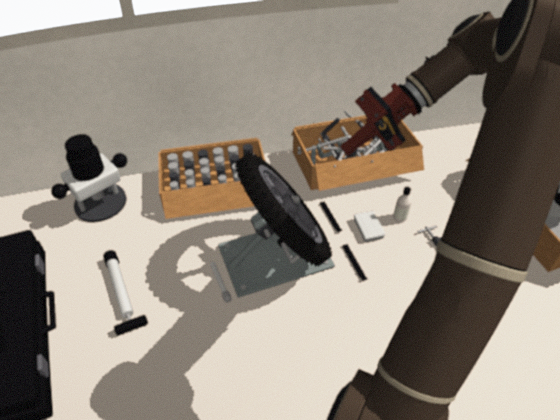

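```bash
cat > wr.py <<'E'
from plan import *
def asworld(c,T):
    M=T@c['tool_from_camera']; d=dict(c); d['extrinsics']=np.linalg.inv(M); return d
if __name__=='__main__':
    import sys
    n=sys.argv[1]
    c=asworld(L(n+'.png'),np.load(f'pics/{n}pose.npz')['T']); rect(c,f'{n}_r.png',float(sys.argv[2]) if len(sys.argv)>2 else 0)
E
python3 wr.py w1
```

```text
(no output)
```

View pics/w1_r.png

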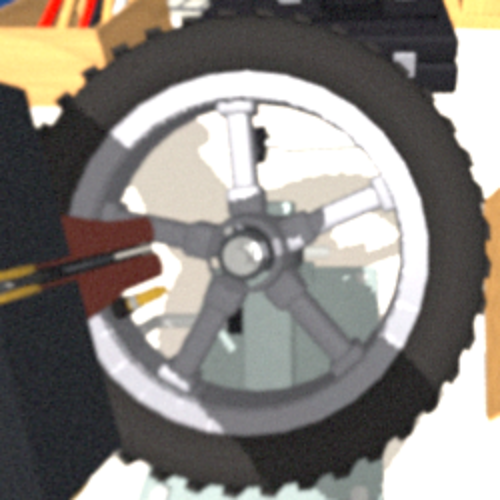

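```bash
cat > ang.py <<'E'
from wr import *
def wheel(n,verbose=True):
    c=asworld(L(n+'.png'),np.load(f'pics/{n}pose.npz')['T'])
    u,v=np.meshgrid(np.arange(560),np.arange(420));m=c['z_map']>0
    P=pts(c,u[m],v[m]);col=c['pixels'][m].astype(int)
    q=(P-C)@A; r=np.hypot(q[:,1],q[:,2])
    # tyre refit
    t=(abs(np.hypot(r-.127,q[:,0])-.0228)<.012)&(col.max(1)<90)
    f=lambda p:(lambda w:np.hypot(np.hypot(w[:,1],w[:,2])-.127,w[:,0])-.0228)((P[t]-[p[0],p[1],p[3]])@axes(p[2]))
    s=least_squares(f,[C[0],C[1],1.700,.165],loss='soft_l1',f_scale=.003)
    C2=np.array([s.x[0],s.x[1],s.x[3]]);A2=axes(s.x[2])
    q=(P-C2)@A2; r=np.hypot(q[:,1],q[:,2])
    k=(abs(q[:,0]+.004)<.012)&(r>.045)&(r<.09)
    a=np.degrees(np.arctan2(-q[:,1],q[:,2]))  # clockwise from top
    brass=k&(col[:,0]-col[:,2]>50)&(r>.05)&(col[:,1]-col[:,2]>20)
    sp=k&~brass&(col.max(1)-col.min(1)<40)
    e=np.degrees(np.angle(np.exp(1j*np.radians(a[sp]*5)).mean()))/5
    # robust: per-spoke medians
    out=[]
    for j in range(5):
        d=(a[sp]-e-72*j+180)%360-180; w=abs(d)<14
        out.append((round((e+72*j+180)%360-180,1),round(float(np.median(d[w])),2) if w.sum() else None,int(w.sum())))
    print('tyre fit',s.x,np.median(abs(f(s.x)))); print('phase',e,out)
    print('brass n',brass.sum(), 'ang',np.median(a[brass]) if brass.any() else None,'r',np.percentile(r[brass],[5,95]) if brass.any() else None)
if __name__=='__main__':
    import sys; wheel(sys.argv[1])
E
python3 ang.py w1
```

```text
tyre fit [ 0.551  -0.0032  1.7025  0.1665] 0.0008669734622585492
phase -5.319071829598006 [(np.float64(-5.3), 0.62, 632), (np.float64(66.7), 0.57, 626), (np.float64(138.7), -0.75, 636), (np.float64(-149.3), -1.55, 527), (np.float64(-77.3), 2.54, 301)]
brass n 79 ang -114.68775254608207 r [0.063  0.0796]
```

```bash
sed -i 's/^C=.*;A=axes.*/C=np.array([.5500,-.0042,.1655]);A=axes(1.701)/' m2.py
cat > go.py <<'E'
from plan import *
import sys
# usage: go.py x y z N  (mm wheel frame) -> row
def show():
    T,o=now(); q=A.T@(T[:3,3]-C); print('tcp wheel mm',q*1e3,'ang cw',np.degrees(np.arctan2(-q[1],q[2])),'r',np.hypot(q[1],q[2])*1e3,'F(wheel)',A.T@o['wrist_force'],'j',o['joints'],'t',o['time']);return T
if __name__=='__main__':
    T=show(); roll=285
    a=sys.argv[1:]
    while len(a)>=4:
        g=target(np.array(list(map(float,a[:3])))/1e3,np.radians(roll)); print(a[:4],row(T,g,int(a[3]))); T=g; a=a[4:]
E
python3 go.py -60 39 45 5 -3 39 45 5
```

```text
tcp wheel mm [-198.045    -0.3008   20.4461] ang cw 0.8428894158782329 r 20.448307095469307 F(wheel) [0.0246 0.6494 0.516 ] j [ 0.7104  0.7062 -0.2673  1.3351 -0.5908  1.7143 -0.6233] t 1.75
['-60', '39', '45', '5'] [-0.0063 -0.0068  0.0276 -0.0005  0.0003  0.0007]
['-3', '39', '45', '5'] [ 0.     -0.      0.0114 -0.     -0.     -0.    ]
```

```bash
python3 -m handwheel '[255,-0.0063,-0.0068,0.0276,0,0,0, 255,-0.0063,-0.0068,0.0276,0,0,0, 255,-0.0063,-0.0068,0.0276,0,0,0, 255,-0.0063,-0.0068,0.0276,0,0,0, 255,-0.0063,-0.0068,0.0276,0,0,0]' 20; python3 go.py -60 39 45 1 -3 39 45 5;  python3 - <<'E'
from plan import *
T,o=now();np.savez('pics/w2pose.npz',T=T);save('wrist','w2.png')
E
```

```text
time: 2.25
eef_pos: [0.5119, -0.0362, 0.2356]
tcp_rot: [-0.459, 0.871, 0.172, 0.031]
wrist_force: [0.1, 0.1, -0.5]
grip_width: 0.0005
tcp wheel mm [-62.1874  41.9622  42.0795] ang cw -44.92001502544016 r 59.42648074360662 F(wheel) [ 0.3609 -0.1147 -0.3491] j [ 0.6665  0.5969 -0.3167  1.702  -0.6407  1.4366 -0.5428] t 2.25
['-60', '39', '45', '1'] [ 0.0036 -0.0021  0.0022  0.0051 -0.0003 -0.0004]
['-3', '39', '45', '5'] [ 0.     -0.      0.0114 -0.     -0.     -0.    ]
```

View pics/w2.png

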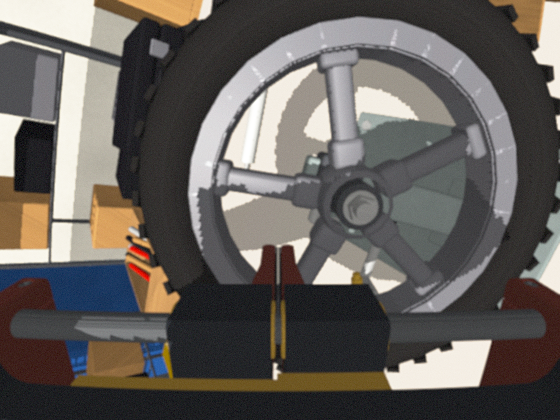

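```bash
python3 -m handwheel '[255,0.0036,-0.0021,0.0022,0.005,0,0, 255,0,0,0.0114,0,0,0, 255,0,0,0.0114,0,0,0]'; python3 go.py -3 39 45 4;  python3 - <<'E'
from plan import *
T,o=now();np.savez('pics/w3pose.npz',T=T);save('wrist','w3.png')
E
```

```text
time: 2.6
eef_pos: [0.5136, -0.0144, 0.2242]
tcp_rot: [-0.461, 0.87, 0.172, 0.031]
wrist_force: [-0.3, 0.0, -0.2]
grip_width: 0.0001
tcp wheel mm [-38.0297  37.4509  44.9919] ang cw -39.773707915243 r 58.539232780971474 F(wheel) [ 0.1853  0.2587 -0.1223] j [ 0.6456  0.6033 -0.3289  1.7315 -0.6581  1.3921 -0.5401] t 2.6
['-3', '39', '45', '4'] [-0.0004 -0.0001  0.0088  0.     -0.0004  0.    ]
```

View pics/w3.png

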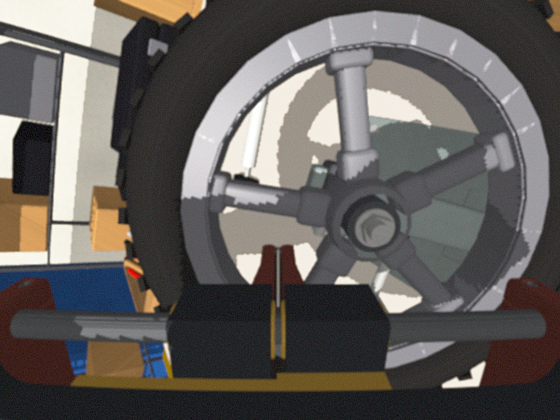

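```bash
python3 -m handwheel '[255,0,0,0.009,0,0,0, 255,0,0,0.009,0,0,0, 255,0,0,0.009,0,0,0, 255,0,0,0.008,0,0,0, 255,0,0,0,0,0,0]'
python3 - <<'E'
from go import *
T=show()
# arc waypoints r=62, angle from -40 to +36 in steps
import numpy as np
ang=np.radians(np.arange(-40,46,2.5)); 
dy=-np.diff(62*np.sin(ang)); dz=np.diff(62*np.cos(ang))
tx=-.966*dy+.259*dz; ty=-.259*dy-.966*dz
for a,b,c in zip(np.degrees(ang[1:]),tx,ty): print(round(a,1),round(b/1e3,4),round(c/1e3,4))
E
```

```text
time: 3.15
eef_pos: [0.5086, 0.0159, 0.2042]
tcp_rot: [-0.462, 0.869, 0.173, 0.03]
wrist_force: [-0.1, 0.0, 0.6]
grip_width: 0.0002
tcp wheel mm [-1.4588 38.4113 46.1649] ang cw -39.76196920582038 r 60.05522992573981 F(wheel) [-0.2892  0.1198  0.4743] j [ 0.6186  0.6111 -0.3456  1.7853 -0.6792  1.3219 -0.527 ] t 3.15
-37.5 0.0025 -0.0011
-35.0 0.0025 -0.001
-32.5 0.0026 -0.0009
-30.0 0.0026 -0.0008
-27.5 0.0026 -0.0006
-25.0 0.0027 -0.0005
-22.5 0.0027 -0.0004
-20.0 0.0027 -0.0003
-17.5 0.0027 -0.0002
-15.0 0.0027 -0.0001
-12.5 0.0027 0.0001
-10.0 0.0027 0.0002
-7.5 0.0027 0.0003
-5.0 0.0027 0.0004
-2.5 0.0027 0.0005
0.0 0.0026 0.0006
2.5 0.0026 0.0008
5.0 0.0026 0.0009
7.5 0.0025 0.001
10.0 0.0025 0.0011
12.5 0.0024 0.0012
15.0 0.0024 0.0013
17.5 0.0023 0.0014
20.0 0.0022 0.0015
22.5 0.0022 0.0016
25.0 0.0021 0.0017
27.5 0.002 0.0018
30.0 0.002 0.0019
32.5 0.0019 0.002
35.0 0.0018 0.002
37.5 0.0017 0.0021
40.0 0.0016 0.0022
42.5 0.0015 0.0022
45.0 0.0014 0.0023
```

```bash
python3 -m handwheel '[255,0.0025,-0.0011,0,0,0,0, 255,0.0025,-0.001,0,0,0,0, 255,0.0026,-0.0009,0,0,0,0, 255,0.0026,-0.0008,0,0,0,0, 255,0.0026,-0.0006,0,0,0,0]'; python3 go.py;python3 -m handwheel '[255,0.0027,-0.0005,0,0,0,0, 255,0.0027,-0.0004,0,0,0,0, 255,0.0027,-0.0003,0,0,0,0, 255,0.0027,-0.0002,0,0,0,0, 255,0.0027,-0.0001,0,0,0,0]'; python3 go.py
```

```text
time: 3.65
eef_pos: [0.5201, 0.0204, 0.211]
tcp_rot: [-0.461, 0.87, 0.173, 0.031]
wrist_force: [0.1, -0.0, -0.4]
grip_width: 0.0007
tcp wheel mm [-2.9204 26.4509 53.5409] ang cw -26.290845220940465 r 59.718313672017885 F(wheel) [ 0.2372 -0.1305 -0.3711] j [ 0.6048  0.6118 -0.348   1.7615 -0.684   1.328  -0.5495] t 3.65
time: 4.15
eef_pos: [0.5305, 0.0238, 0.2137]
tcp_rot: [-0.461, 0.87, 0.172, 0.029]
wrist_force: [-5.1, -3.4, -2.5]
grip_width: 0.0003
tcp wheel mm [-2.798  15.6803 56.8802] ang cw -15.412095698741108 r 59.001911780073506 F(wheel) [-0.7571  5.5078 -3.613 ] j [ 0.5905  0.6198 -0.3482  1.737  -0.684   1.3335 -0.5704] t 4.15
```

```bash
python3 -m handwheel '[255,0.0027,0.0001,0,0,0,0, 255,0.0027,0.0002,0,0,0,0, 255,0.0027,0.0003,0,0,0,0, 255,0.0027,0.0004,0,0,0,0, 255,0.0027,0.0005,0,0,0,0]'; python3 go.py;python3 -m handwheel '[255,0.0026,0.0006,0,0,0,0, 255,0.0026,0.0008,0,0,0,0, 255,0.0026,0.0009,0,0,0,0, 255,0.0025,0.001,0,0,0,0, 255,0.0025,0.0011,0,0,0,0]'; python3 go.py
```

```text
time: 4.65
eef_pos: [0.5435, 0.0273, 0.2156]
tcp_rot: [-0.462, 0.87, 0.173, 0.029]
wrist_force: [-6.5, -2.5, -1.5]
grip_width: 0.0007
tcp wheel mm [-2.5089  2.3573 59.4431] ang cw -2.2709192526253807 r 59.48985579204824 F(wheel) [-0.4584  6.7925 -2.1535] j [ 0.5759  0.6327 -0.3489  1.7076 -0.6854  1.3384 -0.5888] t 4.65
time: 5.15
eef_pos: [0.557, 0.0289, 0.2152]
tcp_rot: [-0.462, 0.869, 0.173, 0.029]
wrist_force: [-6.3, -1.6, -0.5]
grip_width: 0.0007
tcp wheel mm [ -2.3317 -11.1996  59.0117] ang cw 10.746125059871991 r 60.0650189260564 F(wheel) [-0.3256  6.456  -0.8031] j [ 0.5626  0.65   -0.3481  1.6762 -0.6849  1.3426 -0.6039] t 5.15
```

```bash
python3 -m handwheel '[255,0.0024,0.0012,0,0,0,0, 255,0.0024,0.0013,0,0,0,0, 255,0.0023,0.0014,0,0,0,0, 255,0.0022,0.0015,0,0,0,0, 255,0.0022,0.0016,0,0,0,0]'; python3 go.py;python3 -m handwheel '[255,0.0021,0.0017,0,0,0,0, 255,0.002,0.0018,0,0,0,0, 255,0.002,0.0019,0,0,0,0, 255,0.0019,0.002,0,0,0,0, 255,0.0018,0.002,0,0,0,0]'; python3 go.py;  python3 - <<'E'
from plan import *
T,o=now();np.savez('pics/w4pose.npz',T=T);save('wrist','w4.png')
E
python3 ang.py w4
```

```text
time: 5.65
eef_pos: [0.5701, 0.0288, 0.2123]
tcp_rot: [-0.462, 0.869, 0.173, 0.029]
wrist_force: [-6.3, -0.2, 0.1]
grip_width: 0.0008
tcp wheel mm [ -2.2077 -24.2414  55.6377] ang cw 23.542779338750837 r 60.68933936521763 F(wheel) [0.4061 6.2476 0.4576] j [ 0.5512  0.6708 -0.3459  1.6446 -0.6828  1.3463 -0.6151] t 5.65
time: 6.15
eef_pos: [0.5826, 0.0269, 0.2073]
tcp_rot: [-0.462, 0.869, 0.173, 0.029]
wrist_force: [-5.4, 1.0, 1.6]
grip_width: 0.0002
tcp wheel mm [ -2.1595 -36.3737  49.5076] ang cw 36.305020875800494 r 61.43329087830949 F(wheel) [0.5057 5.2537 2.3041] j [ 0.5422  0.6941 -0.3426  1.6137 -0.6794  1.3495 -0.6221] t 6.15
tyre fit [ 0.5483 -0.0036  1.7012  0.1667] 0.0007929621568528236
phase -19.110336201604007 [(np.float64(-19.1), None, 0), (np.float64(52.9), 3.75, 2703), (np.float64(124.9), -2.29, 3180), (np.float64(-163.1), -7.1, 523), (np.float64(-91.1), None, 0)]
brass n 0 ang None r None
```

View pics/w4.png

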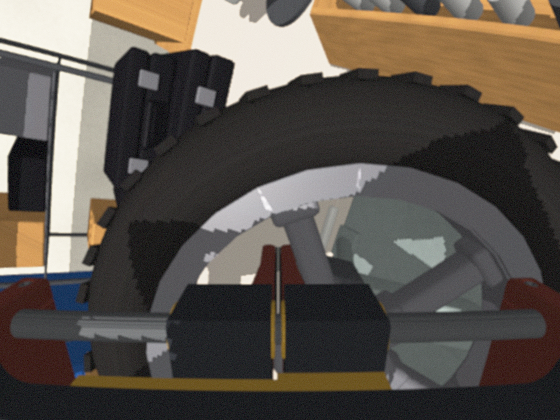

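```bash
python3 -m handwheel '[255,-0.002,-0.002,0,0,0,0, 255,-0.002,-0.002,0,0,0,0, 255,-0.001,-0.001,-0.01,0,0,0, 255,0,0,-0.03,0,0,0, 255,0,0,-0.03,0,0,0]'; python3 -m handwheel '[255,0,0,-0.03,0,0,0, 255,0,0,-0.03,0,0,0, 255,0,0,-0.03,0,0,0, 255,-0.02,0,-0.03,0,0,0, 255,0,0,0,0,0,0]';python3 go.py;  python3 - <<'E'
from plan import *
T,o=now();np.savez('pics/w5pose.npz',T=T);save('wrist','w5.png')
E
python3 ang.py w5; python3 wr.py w5
```

```text
time: 6.7
eef_pos: [0.585, -0.0303, 0.2513]
tcp_rot: [-0.461, 0.87, 0.173, 0.03]
wrist_force: [1.0, -0.1, 0.5]
grip_width: 0.0008
time: 7.2
eef_pos: [0.5785, -0.1384, 0.3161]
tcp_rot: [-0.459, 0.871, 0.17, 0.032]
wrist_force: [-0.5, -0.2, -0.2]
grip_width: 0.0007
tcp wheel mm [-198.4019  -10.7963   44.8667] ang cw 13.52990820384405 r 46.147389990761816 F(wheel) [-0.0104  0.4913 -0.3093] j [ 0.6936  0.6816 -0.2753  1.3278 -0.6084  1.7143 -0.6661] t 7.2
tyre fit [ 0.5503 -0.003   1.7012  0.1667] 0.0008682370092118492
phase -16.213753813062528 [(np.float64(-16.2), 1.73, 608), (np.float64(55.8), 1.34, 592), (np.float64(127.8), -0.85, 651), (np.float64(-160.2), -1.78, 523), (np.float64(-88.2), -4.18, 135)]
brass n 27 ang -51.508487852085494 r [0.0612 0.0837]
```

View pics/w5_r.png

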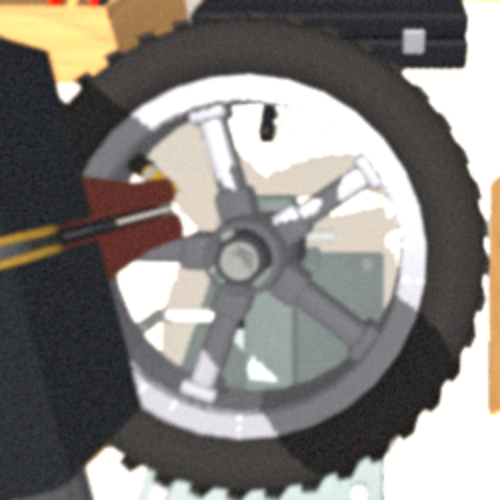

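View pics/w5.png

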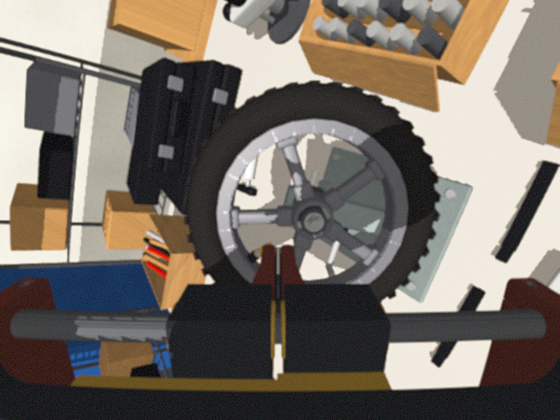

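```bash
python3 go.py -50 -22.5 55.6 5 -3 -22.5 55.6 5;python3 - <<'E'
import numpy as np
ang=np.radians(np.arange(22,90,2.5)); 
dy=-np.diff(61*np.sin(ang)); dz=np.diff(61*np.cos(ang))
tx=-.966*dy+.259*dz; ty=-.259*dy-.966*dz
for a,b,c in zip(np.degrees(ang[1:]),tx,ty): print(round(a,1),round(b/1e3,4),round(c/1e3,4))
E
```

```text
tcp wheel mm [-195.9914  -11.5767   45.8191] ang cw 14.179644499929697 r 47.25892726956105 F(wheel) [0.1226 0.2936 0.7022] j [ 0.6916  0.6822 -0.2775  1.33   -0.6094  1.7122 -0.6664] t 7.25
['-50', '-22.5', '55.6', '5'] [ 0.0025 -0.0014  0.0292  0.0005 -0.0008 -0.0004]
['-3', '-22.5', '55.6', '5'] [ 0.      0.      0.0094 -0.     -0.     -0.    ]
24.5 0.0021 0.0016
27.0 0.002 0.0017
29.5 0.0019 0.0018
32.0 0.0019 0.0019
34.5 0.0018 0.002
37.0 0.0017 0.0021
39.5 0.0016 0.0021
42.0 0.0015 0.0022
44.5 0.0014 0.0023
47.0 0.0013 0.0023
49.5 0.0012 0.0024
52.0 0.0011 0.0024
54.5 0.001 0.0025
57.0 0.0009 0.0025
59.5 0.0008 0.0025
62.0 0.0007 0.0026
64.5 0.0005 0.0026
67.0 0.0004 0.0026
69.5 0.0003 0.0026
72.0 0.0002 0.0027
74.5 0.0001 0.0027
77.0 -0.0 0.0027
79.5 -0.0002 0.0027
82.0 -0.0003 0.0026
84.5 -0.0004 0.0026
87.0 -0.0005 0.0026
89.5 -0.0006 0.0026
```

```bash
python3 -m handwheel '[255,0.0025,-0.0014,0.029,0,0,0, 255,0.0025,-0.0014,0.029,0,0,0, 255,0.0025,-0.0014,0.029,0,0,0, 255,0.0025,-0.0014,0.029,0,0,0, 255,0.0025,-0.0014,0.029,0,0,0]'; python3 -m handwheel '[255,0,0,0,0,0,0]'; python3 go.py -3 -22.5 55.6 5
```

```text
time: 7.75
eef_pos: [0.5729, -0.0056, 0.2395]
tcp_rot: [-0.462, 0.87, 0.173, 0.03]
wrist_force: [-0.0, 0.2, -0.2]
grip_width: 0.0006
time: 7.85
eef_pos: [0.5715, -0.0024, 0.2391]
tcp_rot: [-0.463, 0.868, 0.175, 0.028]
wrist_force: [0.4, 0.5, 0.0]
grip_width: 0.0005
tcp wheel mm [-43.0334 -21.5209  59.7316] ang cw 19.81373115764137 r 63.49028731997734 F(wheel) [ 0.3448 -0.4597  0.2803] j [ 0.5829  0.6582 -0.3343  1.5899 -0.6639  1.4293 -0.6302] t 7.85
['-3', '-22.5', '55.6', '5'] [-0.      0.0009  0.008  -0.0013  0.001   0.0004]
```

```bash
python3 -m handwheel '[255,0,0.0009,0.008,0,0,0, 255,0,0.0009,0.008,0,0,0, 255,0,0.0009,0.008,0,0,0, 255,0,0.0009,0.008,0,0,0, 255,0,0.0009,0.008,0,0,0]'; python3 go.py; python3 -m handwheel '[255,0.0021,0.0016,0,0,0,0, 255,0.002,0.0017,0,0,0,0, 255,0.0019,0.0018,0,0,0,0, 255,0.0019,0.0019,0,0,0,0, 255,0.0018,0.002,0,0,0,0]'; python3 go.py
```

```text
time: 8.35
eef_pos: [0.5703, 0.0229, 0.213]
tcp_rot: [-0.461, 0.87, 0.173, 0.031]
wrist_force: [-0.3, -0.1, -0.2]
grip_width: 0.0007
tcp wheel mm [ -7.3809 -23.6661  52.854 ] ang cw 24.121050192049537 r 57.91053292403791 F(wheel) [ 0.0961  0.3429 -0.2267] j [ 0.5588  0.6708 -0.3442  1.6412 -0.6802  1.3509 -0.6115] t 8.35
time: 8.85
eef_pos: [0.582, 0.0206, 0.2086]
tcp_rot: [-0.462, 0.869, 0.173, 0.03]
wrist_force: [-5.0, -1.7, 4.5]
grip_width: 0.0004
tcp wheel mm [ -7.9422 -34.98    47.0106] ang cw 36.65249224712544 r 58.596945404688555 F(wheel) [-3.3996  5.1734  3.1117] j [ 0.55    0.6934 -0.3406  1.61   -0.6758  1.3567 -0.6192] t 8.85
```

```bash
python3 -m handwheel '[255,0.0018,0.0021,0.001,0,0,0, 255,0.0017,0.0021,0.001,0,0,0, 255,0.0016,0.0022,0.001,0,0,0, 255,0.0015,0.0023,0.001,0,0,0, 255,0.0014,0.0023,0.001,0,0,0]'; python3 go.py; python3 -m handwheel '[255,0.0013,0.0024,0,0,0,0, 255,0.0012,0.0024,0,0,0,0, 255,0.0011,0.0025,0,0,0,0, 255,0.001,0.0025,0,0,0,0, 255,0.0009,0.0025,0,0,0,0]'; python3 go.py
```

```text
time: 9.35
eef_pos: [0.5932, 0.0215, 0.1985]
tcp_rot: [-0.462, 0.87, 0.173, 0.031]
wrist_force: [-3.1, 0.3, 4.5]
grip_width: 0.0004
tcp wheel mm [ -2.6503 -46.1949  38.4251] ang cw 50.24619718041028 r 60.08702559828048 F(wheel) [-2.0316  3.0458  4.0653] j [ 0.5393  0.7191 -0.3385  1.588  -0.6741  1.3481 -0.6207] t 9.35
time: 9.85
eef_pos: [0.6017, 0.0171, 0.1899]
tcp_rot: [-0.462, 0.869, 0.173, 0.03]
wrist_force: [-5.5, 1.3, 4.6]
grip_width: 0.0008
tcp wheel mm [ -2.1505 -53.9866  28.236 ] ang cw 62.38957921216854 r 60.92476316477933 F(wheel) [-1.0244  5.3332  4.9135] j [ 0.5354  0.7439 -0.334   1.5635 -0.6683  1.3513 -0.6201] t 9.85
```

```bash
python3 -m handwheel '[255,0.0006,0.0026,0,0,0,0, 255,0.0005,0.0026,0,0,0,0, 255,0.0004,0.0026,0,0,0,0, 255,0.0003,0.0026,0,0,0,0, 255,0.0002,0.0027,0,0,0,0]'; python3 go.py; python3 -m handwheel '[255,0.0001,0.0027,0,0,0,0, 255,0,0.0027,0,0,0,0, 255,-0.0002,0.0027,0,0,0,0]'; python3 go.py
```

```text
time: 10.35
eef_pos: [0.6081, 0.0114, 0.1802]
tcp_rot: [-0.462, 0.869, 0.173, 0.03]
wrist_force: [-3.8, 3.5, 4.2]
grip_width: 0.0004
tcp wheel mm [ -1.943  -59.6398  16.6368] ang cw 74.41329787057572 r 61.91675535217561 F(wheel) [0.822  3.2728 5.6867] j [ 0.5351  0.7668 -0.3295  1.5444 -0.663   1.352  -0.6142] t 10.35
time: 10.65
eef_pos: [0.611, 0.0073, 0.1739]
tcp_rot: [-0.462, 0.869, 0.173, 0.03]
wrist_force: [-2.4, 3.3, 4.2]
grip_width: 0.0005
tcp wheel mm [ -1.969  -61.9315   8.8177] ang cw 81.89678120973831 r 62.55607662997363 F(wheel) [0.4949 1.9592 5.4987] j [ 0.5363  0.78   -0.3266  1.5351 -0.6593  1.3516 -0.6087] t 10.65
```

```bash
python3 -m handwheel '[255,-0.0003,0.0026,0,0,0,0, 255,-0.0002,0.001,0,0,0,0,255,0,0,0,0,0,0]'; python3 go.py; python3 -m handwheel '[255,0,-0.003,0,0,0,0, 255,0,-0.002,0,0,0,0, 255,0,-0.001,-0.01,0,0,0, 255,0,0,-0.03,0,0,0, 255,0,0,-0.03,0,0,0]'; python3 -m handwheel '[255,0,0,-0.03,0,0,0, 255,0,0,-0.03,0,0,0, 255,-0.02,0,-0.03,0,0,0, 255,-0.02,0,-0.03,0,0,0, 255,0,0,0,0,0,0]';python3 go.py;  python3 - <<'E'
from plan import *
T,o=now();np.savez('pics/w6pose.npz',T=T);save('wrist','w6.png')
E
python3 ang.py w6; python3 wr.py w6
```

```text
time: 10.95
eef_pos: [0.6119, 0.0046, 0.1704]
tcp_rot: [-0.462, 0.87, 0.173, 0.031]
wrist_force: [-1.4, 4.6, 1.8]
grip_width: 0.0002
tcp wheel mm [ -2.2519 -62.4809   4.4508] ang cw 85.92545369969423 r 62.63921713773331 F(wheel) [2.8336 0.7652 4.1743] j [ 0.5377  0.7857 -0.3246  1.532  -0.6572  1.3505 -0.6057] t 10.95
time: 11.45
eef_pos: [0.6171, -0.0511, 0.2161]
tcp_rot: [-0.461, 0.87, 0.173, 0.03]
wrist_force: [0.1, 0.2, -0.2]
grip_width: 0.0006
time: 11.95
eef_pos: [0.5912, -0.1654, 0.2766]
tcp_rot: [-0.459, 0.872, 0.169, 0.032]
wrist_force: [0.3, -0.4, -1.2]
grip_width: 0.0004
tcp wheel mm [-199.0137  -19.9668   -3.6966] ang cw 100.48892670632578 r 20.306109750741776 F(wheel) [ 0.3806 -0.2044 -1.2302] j [ 0.6995  0.7573 -0.26    1.2815 -0.5851  1.706  -0.6317] t 11.95
tyre fit [ 0.5513 -0.0033  1.7033  0.1664] 0.0008880639134117244
phase 33.83505205302423 [(np.float64(33.8), 1.07, 641), (np.float64(105.8), 0.11, 624), (np.float64(177.8), -1.46, 583), (np.float64(-110.2), None, 0), (np.float64(-38.2), 0.29, 573)]
brass n 122 ang -2.476665999783987 r [0.061  0.0831]
```

View pics/w6_r.png

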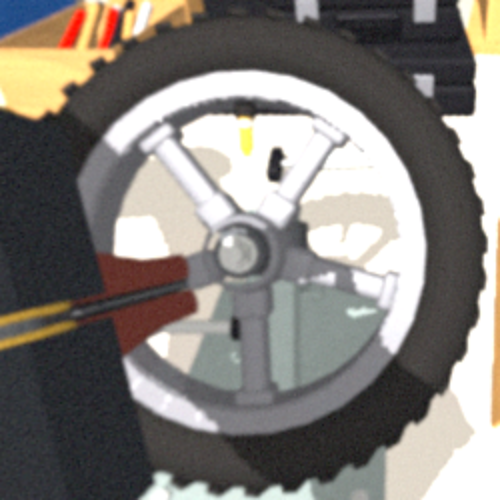

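View pics/w6.png

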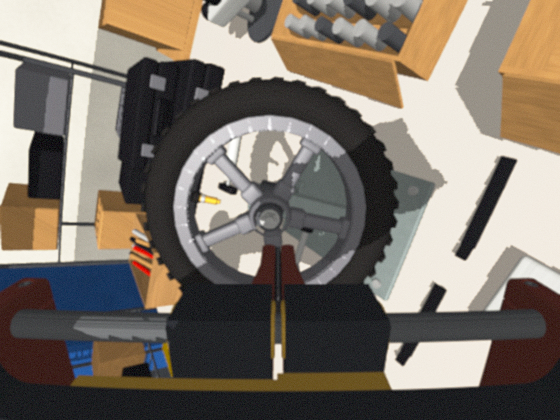

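```bash
python3 go.py -50 -59.5 19 5 -3 -59.5 19 5
```

```text
tcp wheel mm [-196.4262  -21.0707   -2.482 ] ang cw 96.71812667905034 r 21.216407845049773 F(wheel) [ 0.5269 -0.7746 -0.1829] j [ 0.6973  0.7581 -0.2625  1.2833 -0.5862  1.7041 -0.6321] t 12.0
['-50', '-59.5', '19', '5'] [ 0.0085 -0.0022  0.0293  0.0007 -0.0009 -0.0005]
['-3', '-59.5', '19', '5'] [ 0.      0.      0.0094 -0.     -0.     -0.    ]
```

```bash
python3 -m handwheel '[255,0.0085,-0.0022,0.029,0,0,0, 255,0.0085,-0.0022,0.029,0,0,0, 255,0.0085,-0.0022,0.029,0,0,0, 255,0.0085,-0.0022,0.029,0,0,0, 255,0.0085,-0.0022,0.029,0,0,0]'; python3 -m handwheel '[255,0,0,0,0,0,0]'; python3 go.py -3 -59.5 19 5
```

```text
time: 12.5
eef_pos: [0.6134, -0.0211, 0.2098]
tcp_rot: [-0.461, 0.87, 0.173, 0.03]
wrist_force: [0.4, -0.0, 0.1]
grip_width: 0.0006
time: 12.6
eef_pos: [0.6123, -0.017, 0.2096]
tcp_rot: [-0.463, 0.868, 0.175, 0.028]
wrist_force: [-0.2, -0.0, 0.7]
grip_width: 0.0003
tcp wheel mm [-42.3156 -60.1221  24.1607] ang cw 68.1066960945312 r 64.79508366883574 F(wheel) [-0.435   0.2151  0.5973] j [ 0.5586  0.7547 -0.3196  1.4829 -0.6466  1.436  -0.6384] t 12.6
['-3', '-59.5', '19', '5'] [-0.0004  0.001   0.0079 -0.0014  0.001   0.0006]
```

```bash
python3 -m handwheel '[255,0,0.0008,0.0084,0,0,0, 255,0,0.0008,0.0084,0,0,0, 255,0,0.0008,0.0084,0,0,0, 255,0,0.0008,0.0084,0,0,0, 255,0,0,0.0084,0,0,0]'; python3 -m handwheel '[255,0,0,0,0,0,0]';python3 go.py
```

```text
time: 13.1
eef_pos: [0.6097, 0.0096, 0.1833]
tcp_rot: [-0.461, 0.87, 0.173, 0.031]
wrist_force: [0.6, 0.2, 0.6]
grip_width: 0.0006
time: 13.2
eef_pos: [0.6092, 0.0107, 0.1832]
tcp_rot: [-0.462, 0.869, 0.173, 0.03]
wrist_force: [-0.7, 0.0, 0.6]
grip_width: 0.0002
tcp wheel mm [ -4.3442 -60.615   18.6101] ang cw 72.93242361105791 r 63.40752955474867 F(wheel) [-0.2942  0.6824  0.5804] j [ 0.535   0.7645 -0.3297  1.5395 -0.6619  1.357  -0.6195] t 13.2
```

```bash
python3 -m handwheel '[255,0,0.002,0,0,0,0, 255,-0.0002,0.002,0,0,0,0, 255,-0.0003,0.002,0,0,0,0, 255,-0.0003,0.002,0,0,0,0, 255,-0.0003,0.002,0,0,0,0]'; python3 go.py; python3 -m handwheel '[255,-0.0003,0.0015,0,0,0,0, 255,-0.0003,0.0015,0,0,0,0, 255,0,0,0,0,0,0]';python3 go.py
```

```text
time: 13.7
eef_pos: [0.6121, 0.0037, 0.1754]
tcp_rot: [-0.461, 0.87, 0.173, 0.031]
wrist_force: [0.7, -0.5, -0.1]
grip_width: 0.0003
tcp wheel mm [ -5.8754 -62.5723   8.032 ] ang cw 82.68529021761455 r 63.08565516947359 F(wheel) [-0.3824 -0.6038 -0.4421] j [ 0.5387  0.7798 -0.3249  1.5288 -0.6568  1.3573 -0.6114] t 13.7
time: 14.0
eef_pos: [0.6124, 0.0022, 0.1729]
tcp_rot: [-0.461, 0.87, 0.173, 0.03]
wrist_force: [0.3, -0.1, 1.7]
grip_width: 0.0007
tcp wheel mm [ -5.6867 -62.7024   5.0199] ang cw 85.4226954020758 r 62.90304775734394 F(wheel) [-1.0884 -0.2753  1.3175] j [ 0.5396  0.7843 -0.3239  1.527  -0.6553  1.3569 -0.6088] t 14.0
```

```bash
python3 -m handwheel '[255,-0.0003,0.0015,0,0,0,0, 255,-0.0003,0.0015,0,0,0,0, 255,0,0,0,0,0,0]';python3 go.py
```

```text
time: 14.3
eef_pos: [0.6127, 0.0015, 0.1716]
tcp_rot: [-0.462, 0.869, 0.173, 0.03]
wrist_force: [-0.7, 0.7, 4.5]
grip_width: 0.0005
tcp wheel mm [ -5.5459 -62.9109   3.594 ] ang cw 86.73030658571606 r 63.013510905998686 F(wheel) [-1.9086  0.572   4.1085] j [ 0.5404  0.788  -0.3239  1.5247 -0.655   1.3584 -0.606 ] t 14.3
```

```bash
python3 -m handwheel '[255,-0.0003,0.0012,0,0,0,0, 255,0,0,0,0,0,0, 255,0,0,0,0,0,0]';python3 go.py
```

```text
time: 14.6
eef_pos: [0.6128, 0.0009, 0.1706]
tcp_rot: [-0.462, 0.869, 0.173, 0.03]
wrist_force: [-2.2, 1.8, 5.3]
grip_width: 0.0004
tcp wheel mm [ -5.469  -62.9052   2.4271] ang cw 87.79039470795955 r 62.95198729446742 F(wheel) [-1.3327  1.9327  5.538 ] j [ 0.5408  0.7896 -0.3235  1.5241 -0.6543  1.3582 -0.6049] t 14.6
```

```bash
python3 -m handwheel '[255,-0.0001,0.0006,0,0,0,0, 255,0,0,0,0,0,0]';python3 go.py;python3 -m handwheel '[255,0,-0.003,0,0,0,0, 255,0,-0.002,0,0,0,0, 255,0,-0.001,-0.01,0,0,0, 255,0,0,-0.03,0,0,0, 255,0,0,-0.03,0,0,0]'; python3 -m handwheel '[255,0,0,-0.03,0,0,0, 255,0,0,-0.03,0,0,0, 255,-0.02,0.015,-0.03,0,0,0, 255,-0.02,0.015,-0.03,0,0,0, 255,0,0,0,0,0,0]';python3 -m handwheel '[255,0,0,0,0,0,0,255,0,0,0,0,0,0]';python3 go.py;  python3 - <<'E'
from plan import *
T,o=now();np.savez('pics/w7pose.npz',T=T);save('wrist','w7.png')
E
python3 ang.py w7; python3 wr.py w7
```

```text
time: 14.8
eef_pos: [0.6128, 0.0006, 0.1701]
tcp_rot: [-0.462, 0.869, 0.173, 0.03]
wrist_force: [-1.8, 1.3, 5.4]
grip_width: 0.0007
tcp wheel mm [ -5.4296 -62.9261   1.8341] ang cw 88.33048569366228 r 62.9528243164085 F(wheel) [-1.8121  1.65    5.3099] j [ 0.541   0.7905 -0.3233  1.5237 -0.6541  1.3582 -0.6044] t 14.8
time: 15.3
eef_pos: [0.6184, -0.0552, 0.2145]
tcp_rot: [-0.461, 0.87, 0.173, 0.03]
wrist_force: [0.6, -0.5, 0.9]
grip_width: 0.0004
time: 15.8
eef_pos: [0.602, -0.186, 0.2491]
tcp_rot: [-0.459, 0.872, 0.169, 0.031]
wrist_force: [-0.2, -1.1, -0.5]
grip_width: 0.0006
time: 16.0
eef_pos: [0.6039, -0.1772, 0.2506]
tcp_rot: [-0.462, 0.869, 0.173, 0.03]
wrist_force: [0.2, 1.2, 1.1]
grip_width: 0.0003
tcp wheel mm [-195.0449  -30.9747  -32.6768] ang cw 136.53177846662982 r 45.02445793533368 F(wheel) [ 0.3053 -0.3019  1.525 ] j [ 0.6956  0.8167 -0.2566  1.2359 -0.5727  1.7081 -0.6155] t 16.0
tyre fit [ 0.5515 -0.0038  1.7032  0.1658] 0.0008186087919711902
phase -35.882274118837 [(np.float64(-35.9), 0.29, 588), (np.float64(36.1), 1.48, 690), (np.float64(108.1), 0.17, 613), (np.float64(-179.9), -1.57, 596), (np.float64(-107.9), -0.33, 419)]
brass n 121 ang 0.13636999602515668 r [0.0609 0.0833]
```

View pics/w7_r.png

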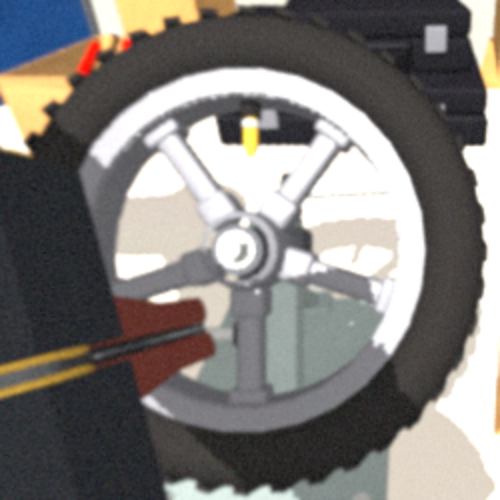

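Run:
```python
from plan import *
c=save('side','s9.png');o=get_obs();print(o['time'],o['wrist_force'],abs(o['qd']).max())
a=cv2.imread('pics/side0.png').astype(int);b=c['pixels'][:,:,::-1].astype(int)
print([ (n,abs(a-b)[y0:y1,x0:x1].mean().round(1)) for n,(x0,x1,y0,y1) in dict(lever=(338,370,240,285),tin=(350,385,205,245),bottle=(392,415,183,225),pump=(100,150,245,335),lever2=(318,342,198,235)).items()])
```

```text
16.1 [-0.3808  0.1854 -0.3157] 0.00329258940675421
[('lever', np.float64(14.3)), ('tin', np.float64(15.3)), ('bottle', np.float64(14.5)), ('pump', np.float64(15.0)), ('lever2', np.float64(16.0))]
```

View pics/s9.png

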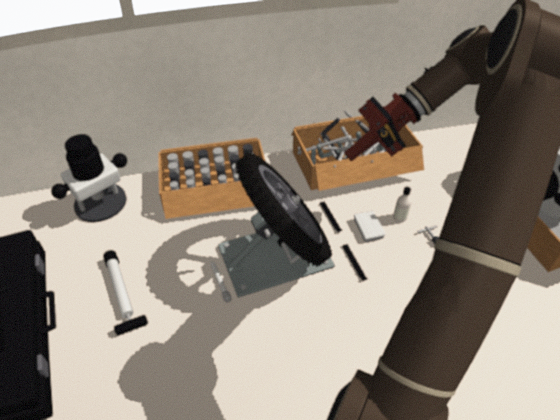

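The side view shows the tools where they were: levers near (330,217) and (354,262), tin near (369,226), bottle near (403,205), pump near (120,290). The gripper is clear of the wheel.

```bash
python3 -c "
from bench import hand_in
print(hand_in())"
```

```text
the job is handed in; nothing more can be done
None
```

The valve stem is at the very top and the wheel is at rest. The job was handed in at about 16 s.

- **Pushes:** I turned the wheel clockwise from about -113° with the closed fingertips, pushing one spoke three times. The pushes were about 61°, 50° and a final 2.3° nudge, at about 27 mm/s or less. I drew the finger right out of the wheel between pushes, and the forces I read were about 7 N or less.
- **Wheel angle:** after the last withdrawal the wrist camera gave +0.1° from both the spokes and the stem. I estimate this is good to about 1°, since single spokes scatter by up to 1.6°.
- **Hand and tools:** the fingertips are about 18 cm in front of the wheel with no contact force. In the last side view the levers, tin, bottle and pump look to be where they started. My pixel-difference check was no help: it read 14 to 16 on all five, probably image noise. The gauge and clamp I did not check separately, but the arm never went near them.

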